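Raise the telescopic utensil stand

ROBOT

A 6-joint arm with a two-finger parallel gripper is mounted at the origin on a cart in front of the work surface, level with it; the furniture and walls round the work are solid. World frame = base frame: x ahead of the robot, y to its left, z up, the work surface at z = 0. Lengths are in m, angles in rad, forces in N, time in s.
With the tool pointing down it reaches from about 0.425 to 0.95 m from the base axis. Payload 14.7 kg.
Tool frame: the origin (TCP) lies at the very end of the fingers, on their centre line; the grasp point (between the pads) lies 19 mm behind it; z points along the fingers, y is the line along which they close (so a half turn about z gives the same grasp; the last joint's range is limited). The gripper opens to 85 mm and grips with 20 to 120 N. Pads are 22 mm wide; open, the fingers measure 114 mm over their backs; the gripper's body (76 mm by 85 mm) begins 54 mm behind the grasp point. The pads swing forward as they close: fully open they stand 13 mm farther back than shut.
Start: joints at [-0.047, 0.48, 1.596, -0, 1.065, -0.047], TCP at [0.65, 0, 0.231] pointing down, gripper open.
Joint ranges: [-2.75, 2.75], [-0.82, 2.05], [0.23, 2.67], [-1.56, 4.7], [0.09, 2.69], [-2.92, 2.92]. Speed limits (rad/s): [1.89, 1.89, 2.39, 3.01, 3.01, 3.01].

INTERFACE

Orientations are given as a unit quaternion [w, x, y, z].
In Python, from plant import sensors, optics, close_job gives the robot as it stands.
- The arm moves only by the tool carry_out, never from a script. Its argument "deltas" is one flat list of numbers, 5 for each row, row after row: the shift along the tool's x, y, z in units of 40 mm (1.0 is 40 mm), then the turn about the tool's z in units of 6 degrees (1.0 is 6 degrees), then the finger opening in mm, from 0 to 85.4. A call has 1 to 12 rows; each row is the pose to reach, as a shift and turn from the pose commanded when the call began, along the tool's axes at that moment; what a row does not reach only later rows make up. A row lasts 1/12 s, in which the tool goes at most 41.7 mm and 7.16 degrees, less where a joint would pass 70% of its speed; a pose out of reach is approached as far as the arm can. A call with a gripper value outside its range is refused whole. The fingers move at their own pace and stop on an object; "squeeze" is the grip in N (left out, the last holds). Time passes only in rows, so rows that repeat a pose let the fingers close. It gives the time, the measured TCP pose, the force, the opening and the grip force at its end, in the units of the state.
- sensors.observe(): the state, without advancing time (a new reading comes with each control period).
- optics.grab_frame(name): name is "scene" or "side" or "wrist"; returns (picture, depth): 420x560x3 uint8, blue, green, red; 420x560 float32, m along the optical axis (not along the pixel's ray), 0 where there is no reading.
- optics.calibration(name): a dict with "mtx" (3x3 intrinsics, pixels), "R" (3x3) and "t" (3): a world point X has camera coordinates R X + t. Camera axes: x right, y down, z forward; pixel columns grow to the right and rows downward; lengths in m; the calibration is good to about 2 mm. A picture is of the moment at which its call begins: read the wrist's pose just before it. calibration takes no time and is no camera call; for the wrist camera it gives the pose at the moment of the call.
- close_job(): hands the job in; it is judged then, once.
The state is a dict: "t": time; "joints": joint angles; "qd": joint speeds; "joint_efforts": joint torques, N m; "position": TCP position; "eef_rot": TCP orientation; "wrist_force": force on the tool from outside, world axes, zero at the start; "ft_torque": the same for the moment, N m; "opening": finger opening in m; "gripper_force": force on a finger pad.
Only numpy, scipy, OpenCV 4.12 (cv2) and the standard library are available. Lean on these libraries where they do the work, as an engineer would, in place of code of your own. Each camera call takes 0.05 s, during which the arm holds its last target. There are 200 camera calls.

TASK

Raise the telescopic utensil stand so that longer utensils can hang from it. First unload it: lift the small spatula up and off its hook and stand it, blade down, in the cutlery caddy. Then take the black grip on top of the stem so that its orange side button is squeezed in, draw the stem up past the first stop to the second, and finish while still holding it there with the button squeezed, ready for me to tighten the collar; leave the other things on the table where they are.

Things in the scene. Friction and masses are not known exactly. Their poses are not given: they have to be found in the camera images.
- stand: Telescopic utensil stand: dark round heavy base 136 mm across that does not shift, steel tube with a black ribbed collar (top 151 mm above the table). Origin on the table in the middle of the base, z up along the stem. Its -x axis points the way the spatula's hook points (roughly to the robot), its +y axis to the button's side of the grip.
- stem (a joint): How far the inner stem is drawn up, m: 0 = down and latched (start), first stop 0.050 (spring ball, a click of about 7 N to pull through), second stop 0.100 (end of travel). Hub, four hooks, grip and button ride up with it. Weighs 0.35 kg, sinks to the first stop if let go. With the button out the latch blocks it at 0; it needs the button in by more than 3 mm.
- hook (a point): Lowest point (bar centre) of the hook that carries the spatula, 75 mm out from the stem axis, 172 mm above the table while the stem is down. Bar 6 mm thick, running out along the stand's -x; its end turns up to a ball 90 mm from the axis whose top is 14 mm above this point. Three like hooks, empty, stand a quarter turn apart.
- handle: Black grip on top of the stem, 30 mm (its x) by 34 mm (its y) by 44 mm high. Origin on the stem axis at the height of the button's middle, 207 mm above the table with the stem down; the grip reaches 23 mm above and 21 mm below it. Same axes as the stand; button on its +y face. The hooks' bars lie 28 mm and more below the origin.
- button (a joint): Orange release button in the +y face of the grip, 14 mm wide and 28 mm tall, its middle at the grip's origin: 0 = out, 5 mm proud of the face (so 39 mm over grip and button), 0.005 = squeezed flush. It springs back; 6 N holds it fully in. Closing the fingers on the grip along its y axis presses it.
- spatula: Green spatula, pale wooden handle, 161 mm long, 45 g, loose. Origin at the blade's end, z along the handle to the eye (up while it hangs), y across the flat. Blade 38 x 8 x 50 mm, round-edged. Eye: a long loop 26 mm wide (y), 8 mm thick, z = 111 to 161 mm, with a slot 10 mm wide, 34 mm long, through which the hook's bar passes along x. It can rise 28 mm before the slot's foot meets the bar.
- eye (a point): Point in the middle of the spatula's eye, 139 mm from the end of the blade: the place to grip it from above, fingers closing along the spatula's y, one on either side of the hook's bar.
- caddy: Light grey slotted cutlery caddy, an open round beaker 113 mm high, 90 mm across the rim, floor about 4 mm thick, clear inside about 74 mm across, empty, loose, 0.45 kg. Origin at the centre of its underside, z up.
- mug: Pale green stoneware mug, 82 mm wide, 109 mm with handle, 74 mm high, loose bystander. Origin at the centre of its underside.
- canister: Teal canister with wooden lid, 102 x 102 x 140 mm, loose bystander behind the stand. Origin at the centre of its underside.
- jar: Glass jar with red lid, 81 mm across, 145 mm high, loose bystander at the back. Origin at the centre of its underside.
Not all that is in view belongs to the job. There is more than one size of the spatula; the one meant has the size given above.

How it is judged:
On the way, in this order (a step that is already met when the one before it is completed fails the run):
1. the spatula stands in the caddy, let go, with the stem still down (horizontal distance between spatula and caddy below 0.04 m and z of spatula in the frame of caddy between -0.005 and 0.03 m and angle between spatula's own z axis and vertical below 0.7 rad and angle between caddy's own z axis and vertical below 0.15 rad and contact force between the fingers and spatula below 0.1 N and value of joint stem below 0.008 m), for 0.3 s.
2. the fingers squeeze the button in while the stem is still down (value of joint button above 0.003 m and contact force between the fingers and handle above 2 N and value of joint stem below 0.02 m), for 0.1 s.
3. the stem is drawn up past its first stop by the grip (value of joint stem above 0.058 m and contact force between the fingers and handle above 2 N), for 0.1 s.
At the end, for the whole second after the job is handed in: Stem drawn up 94 mm or more (of 100) and still, fingers on the grip, button in over 3 mm; spatula untouched in the upright caddy, blade end within 40 mm of its axis and 30 mm of its underside, leaning under 40 degrees; mug, canister, jar upright within 30 mm of their starts (value of joint stem above 0.094 m and contact force between the fingers and handle above 3 N and value of joint button above 0.003 m and velocity of joint stem between -0.02 and 0.02 m/s and horizontal distance between spatula and caddy below 0.04 m and z of spatula in the frame of caddy between -0.005 and 0.03 m and angle between spatula's own z axis and vertical below 0.7 rad and angle between each of caddy, mug, canister, jar's own z axis and vertical below 0.15 rad and contact force between the fingers and spatula below 0.1 N and distance of each of mug, canister, jar from where it was at the start of the episode below 0.03 m); the arm keeps its last pose, push and grip.
It fails at once if the mug, canister, jar or caddy is knocked over or pushed away (angle between any of mug, canister, jar, caddy's own z axis and vertical above 0.5 rad or distance of any of mug, canister, jar, caddy from where it was at the start of the episode above 0.04 m).
It fails at once if the stem is raised before the spatula is in the caddy (value of joint stem above 0.02 m and horizontal distance between spatula and caddy above 0.06 m).
It fails at once if the spatula falls on the table or floor (angle between spatula's own z axis and vertical above 1.2 rad and height (world z) of spatula below 0.03 m).
It also fails if it takes over 54 s, if anything falls off the work surface, if the arm or the gripper's body presses on something with over 40 N, if the wrist force passes 120 N, or if a joint passes its speed limit or range.

## Working session

There is one attempt and no reset: what is moved stays moved. The work goes in short steps, Python scripts to look and compute and a tool call to move; the robot and the scene stay as the last step left them, time stands still between calls to the robot, and variables do not carry over. Pictures are saved under pics/ and viewed, at most 10 in all, crops included, and the job is handed in when it is done.

Besides the shell and the picture viewer there is one more tool, called after "Call:" in YAML: its name, and indented under it one key for each argument. carry_out: Moves the arm, as the interface text tells. Its arguments: {"type":"object","properties":{"deltas":{"type":"array"},"squeeze":{"type":"number"}},"required":["deltas"]}

```bash
mkdir -p pics
cat > h.py <<'E'
import numpy as np, cv2
from plant import sensors, optics, close_job
def grab(n):
    c=optics.calibration(n); p,d=optics.grab_frame(n); return p,d,c
def cloud(d,c):
    K,R,t=[np.array(c[k]) for k in("mtx","R","t")]
    v,u=np.mgrid[:d.shape[0],:d.shape[1]]
    P=np.stack([(u-K[0,2])/K[0,0]*d,(v-K[1,2])/K[1,1]*d,d],-1)
    return (P-t.ravel())@R   # world, HxWx3
def ray(c,u,v):
    K,R,t=[np.array(c[k]) for k in("mtx","R","t")]
    return -R.T@t.ravel(), R.T@np.linalg.solve(K,[u,v,1.])
def onplane(c,u,v,z):
    o,r=ray(c,u,v); return o+r*(z-o[2])/r[2]
E
python3 - <<'E'
from h import *
for n in("scene","side","wrist"):
    p,d,c=grab(n); np.savez(f"{n}0.npz",p=p,d=d,**c); cv2.imwrite(f"pics/{n}0.png",p)
    print(n,-np.array(c["R"]).T@np.array(c["t"]).ravel(),np.array(c["R"])[2])
print(sensors.observe())
E
```

```text
scene [0.4988339  0.77635023 0.62700671] [ 0.06348706 -0.85799921 -0.50971242]
side [0.31980964 1.05252115 0.97982259] [ 0.16746009 -0.7662855  -0.6202932 ]
wrist [0.64998984 0.07958705 0.37298556] [-0.00134337 -0.30851383 -0.95121891]
{'t': 0.15, 'joints': array([-4.66337606e-02,  4.80671709e-01,  1.59673189e+00, -4.78711405e-06,
        1.06510713e+00, -4.66197393e-02]), 'qd': array([-8.28466330e-04, -2.64961676e-03, -2.27582603e-03,  2.66063292e-06,
       -1.67877531e-03, -5.82770803e-04]), 'joint_efforts': array([-4.27572886e-04, -9.51149726e+01, -4.30458927e+01, -2.65440685e-04,
        8.19593843e-03, -1.37463962e-04]), 'position': array([6.49684716e-01, 1.21951108e-05, 2.30829223e-01]), 'eef_rot': array([-3.37957948e-04,  7.07110843e-01,  7.07102570e-01, -3.10657010e-04]), 'wrist_force': array([-0.17647735, -0.6429835 ,  0.07505266]), 'ft_torque': array([-0.00215895, -0.0310356 , -0.04596292]), 'gripper_force': 0.0, 'opening': 0.0857708123745074}
```

View pics/scene0.png

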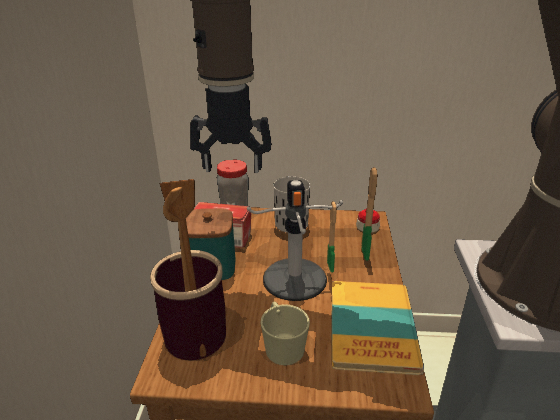

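View pics/side0.png

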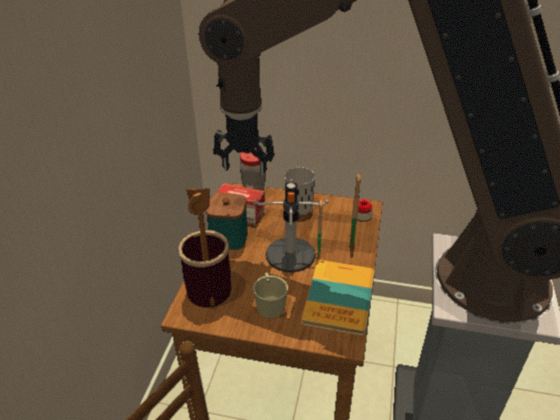

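The scene view shows the stand at (295,235). Two green spatulas could be taken for the target: one at (333,235), which hangs on the stand's hook, and a longer one at (370,215). The slotted caddy is at (291,205). The tall dark crock with wooden spoons at (190,300) and the mug at (285,335) could be mistaken for the caddy. I'll measure and then check a crop.

Run:
```python
from h import *
for n in("scene","side","wrist"):
    z=np.load(n+"0.npz"); p,d,c=z["p"],z["d"],z
    W=cloud(d,c); hsv=cv2.cvtColor(p,cv2.COLOR_BGR2HSV)
    def comp(name,lo,hi,mina=25):
        m=(cv2.inRange(hsv,lo,hi)>0)
        k,l,s,ce=cv2.connectedComponentsWithStats(m.astype(np.uint8))
        for i in range(1,k):
            if s[i,4]>=mina:
                q=W[(l==i)&(d>0)]
                if len(q): print(n,name,ce[i].round(),s[i,:5],np.percentile(q,[3,50,97],axis=0).round(3).tolist())
    comp("green",(50,120,40),(80,255,255))
    comp("orange",(8,200,150),(15,255,255),10)
    # grey-ish caddy points: region height
    m=(W[...,2]>.105)&(W[...,2]<.118)&(d>0)&(hsv[...,1]<60)
    k,l,s,ce=cv2.connectedComponentsWithStats(m.astype(np.uint8))
    for i in range(1,k):
        if s[i,4]>25:
            q=W[l==i]; print(n,"z~113",ce[i].round(),s[i,:5],np.percentile(q,[2,50,98],axis=0).round(3).tolist())
p=np.load("scene0.npz")["p"][150:310,230:410]
w=np.load("wrist0.npz")["p"]
a=cv2.resize(p,(440,391),interpolation=cv2.INTER_CUBIC); b=cv2.resize(w,(360,270))
o=np.zeros((391,800,3),np.uint8); o[:,:440]=a; o[:270,440:]=b
cv2.imwrite("pics/crop.png",o)
```

```text
scene green [366. 242.] [362 227   9  33 237] [[0.367, -0.092, 0.008], [0.374, -0.062, 0.046], [0.379, -0.054, 0.081]]
scene green [331. 258.] [327 246   8  26 142] [[0.449, -0.005, 0.03], [0.454, 0.015, 0.056], [0.46, 0.021, 0.083]]
scene z~113 [273. 126.] [269 123  10   6  26] [[0.612, -0.606, 0.105], [0.627, -0.602, 0.109], [0.639, -0.596, 0.117]]
scene z~113 [142. 133.] [134 124  17  21  45] [[1.019, -0.582, 0.106], [1.021, -0.513, 0.111], [1.023, -0.437, 0.117]]
scene z~113 [388. 128.] [374 126  26   5  58] [[0.234, -0.607, 0.106], [0.267, -0.602, 0.111], [0.304, -0.597, 0.118]]
scene z~113 [421. 128.] [409 126  24   5  55] [[0.132, -0.609, 0.105], [0.163, -0.602, 0.112], [0.197, -0.598, 0.117]]
scene z~113 [444. 129.] [439 127  12   5  28] [[0.076, -0.608, 0.106], [0.092, -0.603, 0.112], [0.108, -0.599, 0.118]]
scene z~113 [123. 154.] [117 146  14  17  51] [[1.019, -0.408, 0.106], [1.021, -0.35, 0.112], [1.023, -0.309, 0.118]]
scene z~113 [ 70. 213.] [ 25 161  92 101 427] [[1.019, -0.288, 0.105], [1.02, -0.039, 0.111], [1.022, 0.127, 0.118]]
scene z~113 [244. 180.] [239 175  10
[... 775 characters left out ...]
3]]
side green [236. 240.] [233 235   7  12  29] [[0.67, 0.021, 0.015], [0.677, 0.027, 0.04], [0.683, 0.031, 0.054]]
wrist green [ 84. 168.] [ 74 163  20  12 161] [[0.453, 0.013, 0.027], [0.455, 0.017, 0.043], [0.456, 0.021, 0.058]]
wrist green [ 63. 176.] [ 61 171   5  10  26] [[0.449, 0.012, 0.07], [0.451, 0.015, 0.072], [0.453, 0.019, 0.074]]
wrist green [ 16. 276.] [  0 254  43  34 425] [[0.373, -0.104, 0.039], [0.378, -0.095, 0.066], [0.38, -0.068, 0.081]]
wrist z~113 [140. 176.] [125 165  24  27 189] [[0.528, 0.012, 0.105], [0.541, 0.024, 0.111], [0.543, 0.031, 0.117]]
wrist z~113 [193. 365.] [164 355  55  33 327] [[0.539, -0.187, 0.105], [0.567, -0.161, 0.109], [0.588, -0.155, 0.113]]
```

View pics/crop.png

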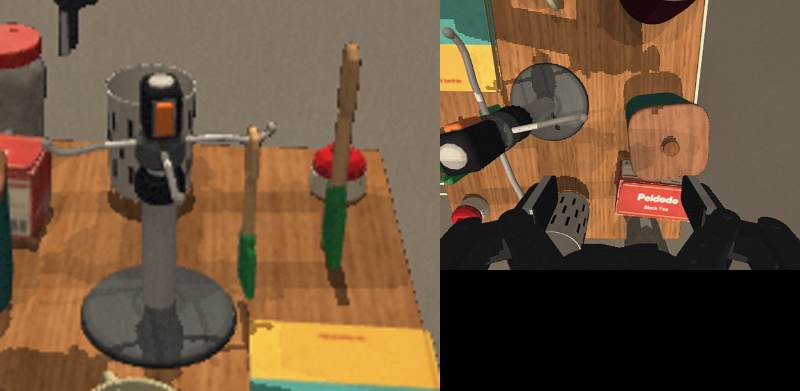

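The crop confirms it: the short spatula at (331,235) hangs by its eye on the stand's hook, with its blade bottom near z 0.03. The longer one at (370,215) stands apart near x 0.37 and is a decoy. The wrist view shows the stand grip at top left and the caddy below it. Next I'll refine the stand axis and yaw, the eye and the caddy.

Run:
```python
from h import *
def circ(q):
    A=np.c_[2*q,np.ones(len(q))]; s=np.linalg.lstsq(A,(q**2).sum(1),rcond=None)[0]
    return s[:2].round(4),np.sqrt(s[2]+s[:2]@s[:2]).round(4)
for n in("scene","side","wrist"):
    z=np.load(n+"0.npz"); p,d=z["p"],z["d"]; W=cloud(d,z); hsv=cv2.cvtColor(p,cv2.COLOR_BGR2HSV)
    X,Y,Z=W[...,0],W[...,1],W[...,2]; ok=d>0
    st=ok&(np.hypot(X-.529,Y-.015)<.12)
    def rep(nm,m):
        q=W[m]; 
        if len(q)>3: print(n,nm,len(q),np.percentile(q,[3,50,97],axis=0).round(4).tolist())
    rep("griptop",st&(Z>.222)&(Z<.24)&(np.hypot(X-.529,Y-.015)<.04))
    rep("grip",st&(Z>.19)&(Z<.232)&(np.hypot(X-.529,Y-.015)<.04))
    m=st&(Z>.05)&(Z<.12)&(abs(X-.529)<.03)
    if m.sum()>20: print(n,"tube",circ(W[m][:,:2]))
    rep("orange",st&(hsv[...,0]>3)&(hsv[...,0]<20)&(hsv[...,1]>170)&(Z>.18))
    rep("hookpts -x",st&(Z>.165)&(Z<.195)&(X<.485)&(X>.42)&(hsv[...,1]<80))
    rep("hookpts +x",st&(Z>.165)&(Z<.195)&(X>.57)&(hsv[...,1]<80))
    wood=ok&(hsv[...,0]>5)&(hsv[...,0]<25)&(Z>.085)&(abs(Y-.015)<.03)
    rep("sp wood",wood&(X>.43)&(X<.475))
    m=wood&(X>.43)&(X<.475)&(Z>.135)
    rep("eye",m)
    rep("longsp",ok&(X<.42)&(X>.3)&(Z>.15)&(Y>-.2)&(Y<.1)&(hsv[...,1]>40))
    m=ok&(abs(Z-.02)<.2)&st&(Z<.03)&(Z>.008)&(hsv[...,1]<90)
    rep("base",m)
    q=W[ok&(Z>.107)&(Z<.117)&(X>.48)&(X<.61)&(Y<-.12)&(Y>-.3)&(hsv[...,1]<80)][:,:2]
    print(n,"caddyrim",len(q),circ(q))
    q=W[ok&(Z>.02)&(Z<.105)&(X>.48)&(X<.61)&(Y<-.12)&(Y>-.3)&(hsv[...,1]<80)]
    if len(q)>20: print(n,"caddywall",np.percentile(q,[2,50,98],axis=0).round(3).tolist(),circ(q[:,:2]))
```

```text
scene griptop 182 [[0.5142, 0.007, 0.2224], [0.5286, 0.0267, 0.2295], [0.5429, 0.0365, 0.2342]]
scene grip 393 [[0.5135, 0.0112, 0.1925], [0.5283, 0.0325, 0.216], [0.5447, 0.0396, 0.2314]]
scene tube (array([0.5288, 0.0179]), np.float64(0.0131))
scene orange 94 [[0.519, 0.0337, 0.1969], [0.5247, 0.0375, 0.2105], [0.5304, 0.0411, 0.2222]]
scene hookpts -x 73 [[0.4386, -0.0029, 0.1716], [0.4614, 0.0048, 0.1775], [0.4844, 0.0111, 0.186]]
scene hookpts +x 76 [[0.5713, 0.026, 0.1723], [0.5994, 0.0327, 0.1769], [0.6185, 0.0391, 0.1863]]
scene sp wood 296 [[0.4417, -0.0048, 0.0889], [0.4554, 0.0063, 0.1511], [0.4676, 0.0157, 0.1841]]
scene eye 188 [[0.4404, -0.0054, 0.1381], [0.4557, 0.007, 0.172], [0.47, 0.0161, 0.1847]]
scene longsp 239 [[0.3665, -0.0916, 0.1533], [0.3744, -0.0687, 0.1879], [0.3788, -0.0623, 0.2184]]
scene base 1690 [[0.4726, -0.0257, 0.009], [0.528, 0.0337, 0.0131], [0.5846, 0.0768, 0.0214]]
scene caddyrim 157 (array([ 0.5473, -0.2   ]), np.float64(0.0436))
scene caddywall [[0.506, -0.242, 0.024], [0.568, -0.177, 0.082], [0.588, -0.158, 0.104]] (array([ 0.5471, -0.2007])
[... 1359 characters left out ...]
), np.float64(0.0141))
wrist orange 668 [[0.5205, 0.0341, 0.197], [0.5297, 0.0374, 0.2157], [0.5322, 0.0394, 0.2212]]
wrist hookpts +x 846 [[0.5718, 0.0249, 0.1729], [0.5951, 0.0311, 0.1767], [0.6194, 0.0378, 0.1856]]
wrist sp wood 50 [[0.4539, 0.0112, 0.1451], [0.4558, 0.0132, 0.1485], [0.4578, 0.015, 0.1529]]
wrist eye 50 [[0.4539, 0.0112, 0.1451], [0.4558, 0.0132, 0.1485], [0.4578, 0.015, 0.1529]]
wrist base 7723 [[0.4769, -0.0373, 0.0087], [0.5388, 0.0342, 0.0118], [0.584, 0.0741, 0.0184]]
wrist caddyrim 254 (array([ 0.5476, -0.1983]), np.float64(0.0421))
wrist caddywall [[0.521, -0.242, 0.023], [0.56, -0.17, 0.061], [0.589, -0.157, 0.103]] (array([ 0.5469, -0.1995]), np.float64(0.0423))
```

Run:
```python
from h import *
ax=np.array([.5285,.0178])
for n in("scene","side","wrist"):
    z=np.load(n+"0.npz"); p,d=z["p"],z["d"]; W=cloud(d,z); hsv=cv2.cvtColor(p,cv2.COLOR_BGR2HSV)
    X,Y,Z=W[...,0],W[...,1],W[...,2]; r=np.hypot(X-ax[0],Y-ax[1])
    m=(d>0)&(r>.04)&(r<.1)&(Z>.168)&(Z<.19)&(hsv[...,1]<80)
    a=np.degrees(np.arctan2(Y-ax[1],X-ax[0]))
    for c in(0,90,180,-90):
        k=m&(abs((a-c-11+180)%360-180)<15)
        if k.sum()>15: print(n,c,k.sum(),(((a[k]-c+180)%360-180).mean()).round(1),r[k].max().round(3))
    g=cv2.inRange(hsv,(50,120,40),(80,255,255))>0
    k=g&(d>0)&(X>.44)&(X<.475)&(abs(Y)<.04)
    if k.sum()>15:
        q=W[k]; print(n,"blade slope deg",np.degrees(np.arctan(-np.polyfit(q[:,1],q[:,0],1)[0])).round(1),np.ptp(q,axis=0).round(3))
```

```text
scene 0 79 12.1 0.093
scene 90 60 10.8 0.093
scene 180 79 10.9 0.092
scene blade slope deg 18.5 [0.012 0.031 0.061]
side 0 36 11.1 0.09
side 90 30 12.3 0.092
side 180 39 11.9 0.092
side blade slope deg 6.3 [0.005 0.018 0.053]
wrist 0 885 11.2 0.094
wrist 90 1337 10.3 0.093
wrist -90 440 12.7 0.077
wrist blade slope deg 10.1 [0.007 0.009 0.049]
```

Call:
carry_out:
  deltas: [0,0,-1,1.09,85,0,-0.5,-1,2.18,85,0,-1.2,-1,3.27,85,0,-2,-1,4.36,85,0,-2.8,-1,5.45,85,0,-3.6,-1,6.54,85,0,-4.2,-1,7.63,85,0,-4.6,-1,8.72,85,0.05,-4.8,-1,9.81,85,0.05,-4.87,-1,10.9,85,0.05,-4.87,-1,11.99,85,0.05,-4.87,-1,13.0,85]

```text
t: 1.15
position: [0.4548, 0.0021, 0.2714]
eef_rot: [-0.0, 0.995, 0.102, 0.0]
wrist_force: [0.6, 0.0, -0.4]
opening: 0.0852
gripper_force: 0.0
```

Run:
```python
from h import *
p,d,c=grab("wrist"); cv2.imwrite("pics/w1.png",p)
W=cloud(d,c);hsv=cv2.cvtColor(p,cv2.COLOR_BGR2HSV)
K,R,t=[np.array(c[k]) for k in("mtx","R","t")]
for P in((.455,.003,.172),(.455,.003,.18),(.455,.003,.022)):
    q=K@(R@np.array(P)+t.ravel()); print(P,q[:2]/q[2])
m=(d>0)&(hsv[...,0]>5)&(hsv[...,0]<25)&(hsv[...,1]>50)&(W[...,2]>.13)&(W[...,2]<.2)
m&=np.hypot(W[...,0]-.455,W[...,1]-.003)<.035
q=W[m]; print(len(q),np.percentile(q,[2,50,98],axis=0).round(4).tolist())
r=cv2.minAreaRect((q[:,:2]*1000).astype(np.float32)); print(r)
```

```text
(0.455, 0.003, 0.172) [278.03259335 211.31414643]
(0.455, 0.003, 0.18) [278.00622121 214.67957242]
(0.455, 0.003, 0.022) [278.33987449 172.10109722]
650 [[0.446, -0.0088, 0.1403], [0.4571, 0.0035, 0.1757], [0.4776, 0.0145, 0.1828]]
((462.58544921875, 1.9653863906860352), (24.823354721069336, 50.37734603881836), 85.09056854248047)
```

View pics/w1.png

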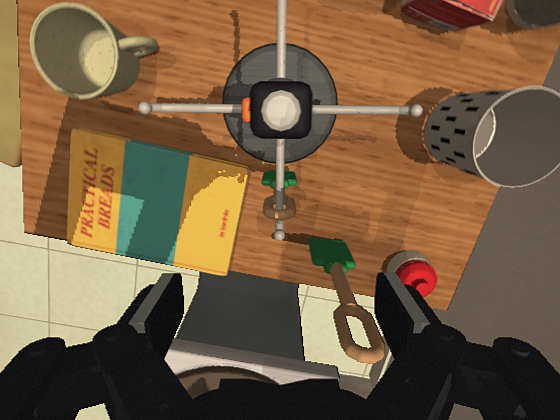

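The wrist view shows the spatula's eye loop on the hook at about (279,208), under the gripper's centre line. The long decoy's eye is at (360,330), clear of the descent, and the caddy is at (500,135). Going down now.

Call:
carry_out:
  deltas: [0.02,-0.02,0.8,0,85,0.02,-0.02,1.6,0,60,0.02,-0.02,2.3,0,55,0.02,-0.02,2.8,0,55,0.02,-0.02,3.15,0,55,0.02,-0.02,3.15,0,50,0.02,-0.02,3.15,0,20,0.02,-0.02,3.15,0,15,0.02,-0.02,3.15,0,15,0.02,-0.02,3.15,0,15,0.02,-0.02,3.15,0,15,0.02,-0.02,3.15,0,15]
  squeeze: 30

```text
t: 2.2
position: [0.4565, 0.0029, 0.146]
eef_rot: [0.0, 0.995, 0.105, 0.001]
wrist_force: [0.9, -0.9, 5.6]
opening: 0.0247
gripper_force: 29.8
```

Call:
carry_out:
  deltas: [0,0,-0.25,0,15,0,0,-0.5,0,15,0,0,-0.5,0,15]

```text
t: 2.45
position: [0.4565, 0.003, 0.1667]
eef_rot: [0.0, 0.995, 0.105, 0.001]
wrist_force: [0.6, -0.5, -0.1]
opening: 0.0247
gripper_force: 29.5
```

Run:
```python
from h import *
p,d,c=grab("scene"); cv2.imwrite("pics/s2.png",cv2.resize(p[130:330,210:430],(660,600),interpolation=cv2.INTER_CUBIC))
W=cloud(d,c);hsv=cv2.cvtColor(p,cv2.COLOR_BGR2HSV)
g=(cv2.inRange(hsv,(50,120,40),(80,255,255))>0)&(d>0)&(W[...,0]>.43)&(W[...,0]<.48)
print(np.percentile(W[g],[1,50,99],axis=0).round(4).tolist())
z=np.load("scene0.npz");W=cloud(z["d"],z);hsv=cv2.cvtColor(z["p"],cv2.COLOR_BGR2HSV)
g=(cv2.inRange(hsv,(50,120,40),(80,255,255))>0)&(z["d"]>0)&(W[...,0]>.43)&(W[...,0]<.48)
print(np.percentile(W[g],[1,50,99],axis=0).round(4).tolist())
```

```text
[[0.4489, -0.0049, 0.0474], [0.4542, 0.0155, 0.0774], [0.4601, 0.0228, 0.1031]]
[[0.4484, -0.0076, 0.0273], [0.4545, 0.0152, 0.0564], [0.4603, 0.0221, 0.0851]]
```

View pics/s2.png

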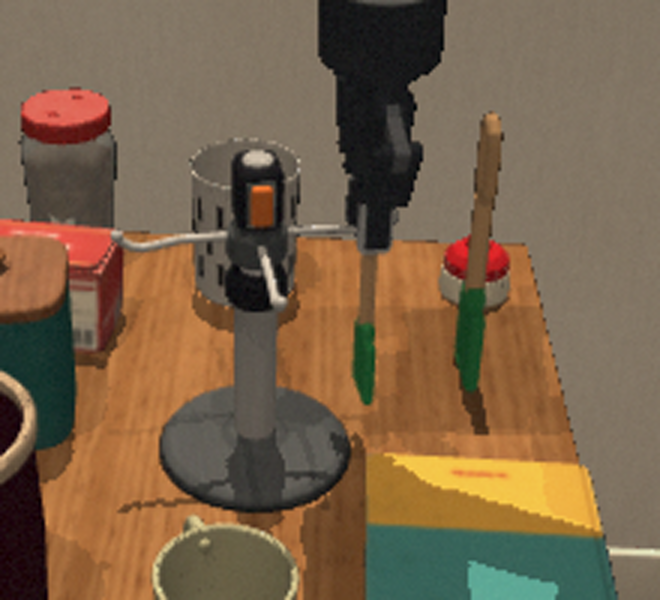

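The crop shows the spatula held upright by the eye at (370,235), lifted 20 mm with its blade at (365,360), and clear of the long one. Next: back off along the hook, then up.

Call:
carry_out:
  deltas: [-0.2,0,0,0,15,-0.4,0,0,0,15,-0.6,0,0,0,15,-0.72,0,0,0,15,-0.72,0,0,0,15]

```text
t: 2.92
position: [0.4259, -0.0032, 0.165]
eef_rot: [-0.0, 0.995, 0.104, -0.001]
wrist_force: [-0.7, 0.4, -0.7]
opening: 0.0248
gripper_force: 29.5
```

Call:
carry_out:
  deltas: [0,0,-0.7,0,15,0,0,-1.5,0,15,0,0.3,-2.3,0,15,0.1,0.9,-3.0,0,15,0.4,1.6,-3.5,0,15,0.7,2.3,-3.5,0,15,1.0,3.0,-3.5,0,15,1.3,3.7,-3.5,0,15,1.6,4.4,-3.5,0,15,1.8,5.0,-3.5,0,15,1.93,5.44,-3.5,0,15,1.93,5.44,-3.5,0,15]

```text
t: 3.92
position: [0.5499, -0.2028, 0.3047]
eef_rot: [0.0, 0.995, 0.104, 0.0]
wrist_force: [-0.5, 1.0, -0.6]
opening: 0.0248
gripper_force: 29.8
```

Run:
```python
from h import *
p,d,c=grab("scene"); cv2.imwrite("pics/s3.png",cv2.resize(p[60:260,180:400],(660,600),interpolation=cv2.INTER_CUBIC))
W=cloud(d,c);hsv=cv2.cvtColor(p,cv2.COLOR_BGR2HSV)
g=(cv2.inRange(hsv,(50,120,40),(80,255,255))>0)&(d>0)&(W[...,0]>.48)&(W[...,0]<.62)
print(g.sum(),np.percentile(W[g],[1,50,99],axis=0).round(4).tolist()); print(sensors.observe()["position"])
```

```text
93 [[0.5429, -0.1985, 0.1869], [0.546, -0.1877, 0.2167], [0.5507, -0.1806, 0.241]]
[ 0.54881977 -0.2011867   0.30461697]
```

View pics/s3.png

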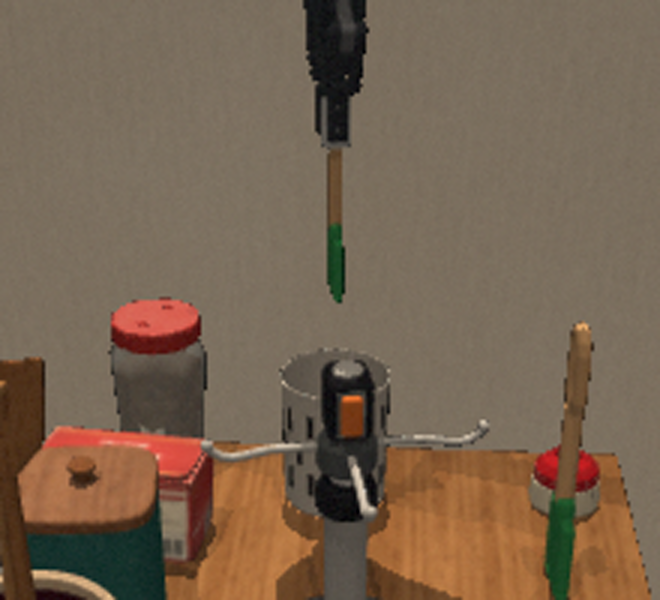

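The crop shows the spatula hanging straight at (336,220), centred over the caddy at (335,430) with its blade end at z of about 0.187. I'll lower it to just above the floor.

Call:
carry_out:
  deltas: [0,0,0.7,0,15,0,0,1.4,0,15,0,0,2.1,0,15,0,0,2.8,0,15,0,0,3.4,0,15,0,0,3.9,0,15,0,0,4.2,0,15,0,0,4.35,0,15,0,0,4.4,0,15,0,0,4.4,0,15]

```text
t: 4.8
position: [0.5483, -0.1995, 0.1295]
eef_rot: [-0.0, 0.995, 0.105, -0.0]
wrist_force: [0.3, 0.2, 0.4]
opening: 0.0252
gripper_force: 29.8
```

Call:
carry_out:
  deltas: [0,0,0.08,0,25,0,0,0.08,0,40,0,0,0.08,0,60,0,0,0.08,0,85,0,0,0.08,0,85,0,0,0.08,0,85,0,0,-0.3,0,85,0,0,-0.9,0,85,0,0,-1.7,0,85,0,0,-2.6,0,85,0,0,-3.5,0,85,0,0,-3.8,0,85]

```text
t: 5.8
position: [0.5501, -0.2005, 0.2866]
eef_rot: [0.001, 0.995, 0.105, 0.003]
wrist_force: [1.3, 0.2, 0.3]
opening: 0.0851
gripper_force: 0.0
```

Run:
```python
from h import *
p,d,c=grab("wrist"); a=cv2.resize(p,(400,300))
q,d2,c2=grab("scene"); b=cv2.resize(q[60:260,180:400],(400,364),interpolation=cv2.INTER_CUBIC)
o=np.zeros((364,800,3),np.uint8);o[:300,:400]=a;o[:,400:]=b; cv2.imwrite("pics/s4.png",o)
def circ(q):
    A=np.c_[2*q,np.ones(len(q))]; s=np.linalg.lstsq(A,(q**2).sum(1),rcond=None)[0]
    return s[:2].round(4),np.sqrt(s[2]+s[:2]@s[:2]).round(4)
W=cloud(d2,c2);hsv=cv2.cvtColor(q,cv2.COLOR_BGR2HSV);X,Y,Z=W[...,0],W[...,1],W[...,2]
k=(d2>0)&(Z>.107)&(Z<.117)&(X>.48)&(X<.61)&(Y<-.12)&(Y>-.3)&(hsv[...,1]<80); print("rim",circ(W[k][:,:2]))
W=cloud(d,c);hsv=cv2.cvtColor(p,cv2.COLOR_BGR2HSV)
g=(cv2.inRange(hsv,(50,100,30),(80,255,255))>0)&(d>0)&(np.hypot(W[...,0]-.547,W[...,1]+.2)<.06)
if g.sum(): print(g.sum(),np.percentile(W[g],[1,50,99],axis=0).round(3).tolist())
print(sensors.observe()["position"],sensors.observe()["t"])
```

```text
rim (array([ 0.5473, -0.1999]), np.float64(0.0435))
306 [[0.543, -0.216, 0.009], [0.558, -0.198, 0.05], [0.569, -0.144, 0.31]]
[ 0.54974204 -0.20038784  0.28442514] 5.9
```

View pics/s4.png

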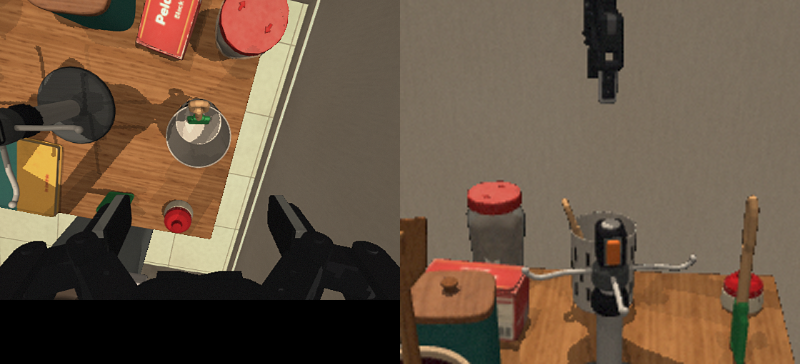

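The left panel shows the spatula in the caddy at (198,115), leaning slightly. The right panel shows its handle at (567,215) above the rim, the caddy upright and unmoved (rim centre 0.547, -0.200), and the other objects in place. Now moving over the grip.

Call:
carry_out:
  deltas: [0,-0.5,0,0.1,85,0.1,-1.2,0,0.1,85,0.2,-2,0,0.1,85,0.3,-2.8,0,0.1,85,0.4,-3.6,0,0.1,85,0.5,-4.4,0,0.1,85,0.6,-5,0,0.1,85,0.62,-5.3,0,0.1,85,0.62,-5.44,0,0.1,85,0.62,-5.44,0,0.1,85,0.62,-5.44,0,0.1,85]

```text
t: 6.82
position: [0.5273, 0.0175, 0.2809]
eef_rot: [0.0, 0.995, 0.099, -0.0]
wrist_force: [-0.3, -0.2, 0.6]
opening: 0.0849
gripper_force: 0.0
```

Run:
```python
from h import *
p,d,c=grab("wrist"); cv2.imwrite("pics/w5.png",p)
W=cloud(d,c); X,Y,Z=W[...,0],W[...,1],W[...,2]
m=(d>0)&(np.hypot(X-.5285,Y-.0178)<.035)&(Z>.2)&(Z<.235)
q=W[m]; s=sensors.observe(); print(s["position"],len(q))
u=np.array([np.cos(np.radians(11.4)),np.sin(np.radians(11.4))]);v=np.array([-u[1],u[0]])
r=q[:,:2]-[.5285,.0178]; print("x",np.percentile(r@u,[1,99]).round(4),"y",np.percentile(r@v,[1,99]).round(4), "z",np.percentile(q[:,2],[2,98]).round(4))
```

```text
[0.5274742  0.01716492 0.28101884] 2889
x [-0.0122  0.0153] y [-0.0173  0.0203] z [0.2029 0.2332]
```

View pics/w5.png

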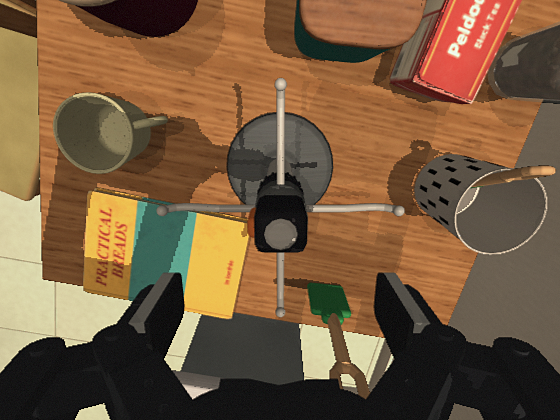

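The wrist view shows the grip at (280,225) between the fingers with its button on the left, and the spatula in the caddy at (500,185). Descending and squeezing.

Call:
carry_out:
  deltas: [0.02,0,0.7,0,85,0.02,0,1.4,0,85,0.02,0,1.9,0,85,0.02,0,2.2,0,80,0.02,0,2.25,0,60,0.02,0,2.25,0,30,0.02,0,2.25,0,25,0.02,0,2.25,0,25,0.02,0,2.25,0,25,0.02,0,2.25,0,25,0.02,0,2.25,0,25]
  squeeze: 50

```text
t: 7.78
position: [0.5292, 0.0169, 0.1927]
eef_rot: [0.001, 0.995, 0.099, 0.001]
wrist_force: [0.1, -15.0, 2.8]
opening: 0.0333
gripper_force: 53.6
```

Call:
carry_out:
  deltas: [0,0.02,0,0,25,0,0.02,0,0,25,0,0.02,0,0,25]

```text
t: 8.03
position: [0.5292, 0.0168, 0.1927]
eef_rot: [0.001, 0.995, 0.099, 0.001]
wrist_force: [-1.4, -8.1, 7.2]
opening: 0.0332
gripper_force: 54.2
```

Gripped with the button flush. Now drawing the stem up.

Call:
carry_out:
  deltas: [0,0.04,-0.2,0,25,0,0.04,-0.4,0,25,0,0.04,-0.6,0,25,0,0.04,-0.8,0,25,0,0.04,-1.0,0,25,0,0.04,-1.2,0,25,0,0.04,-1.4,0,25,0,0.04,-1.6,0,25,0,0.04,-1.8,0,25,0,0.04,-2.0,0,25,0,0.04,-2.1,0,25,0,0.04,-2.1,0,25]

```text
t: 9.03
position: [0.5291, 0.0167, 0.2769]
eef_rot: [-0.0, 0.995, 0.099, 0.001]
wrist_force: [1.4, 6.0, -2.6]
opening: 0.0333
gripper_force: 54.1
```

Call:
carry_out:
  deltas: [0,-0.02,-0.15,0,25,0,-0.02,-0.3,0,25,0,-0.02,-0.38,0,25,0,-0.02,-0.42,0,25,0,-0.02,-0.42,0,25,0,-0.02,-0.42,0,25]

```text
t: 9.53
position: [0.5291, 0.0168, 0.2925]
eef_rot: [0.0, 0.995, 0.099, 0.001]
wrist_force: [5.5, 0.4, -2.8]
opening: 0.0333
gripper_force: 55.5
```

Run:
```python
from h import *
q,d,c=grab("scene"); cv2.imwrite("pics/s6.png",cv2.resize(q[80:360,130:430],(640,597),interpolation=cv2.INTER_CUBIC))
W=cloud(d,c);hsv=cv2.cvtColor(q,cv2.COLOR_BGR2HSV);X,Y,Z=W[...,0],W[...,1],W[...,2]
r=np.hypot(X-.5285,Y-.0178)
for nm,W_,d_,h_ in(("now",W,d,hsv),):
    k=(d>0)&(r>.082)&(r<.1)&(Z>.2)&(Z<.31)&(hsv[...,1]<80); print("hook ends z",k.sum(),np.percentile(Z[k],[5,50,97]).round(4))
z=np.load("scene0.npz");W=cloud(z["d"],z);hsv=cv2.cvtColor(z["p"],cv2.COLOR_BGR2HSV);r=np.hypot(W[...,0]-.5285,W[...,1]-.0178)
k=(z["d"]>0)&(r>.082)&(r<.1)&(W[...,2]>.15)&(W[...,2]<.21)&(hsv[...,1]<80);print("before",k.sum(),np.percentile(W[...,2][k],[5,50,97]).round(4))
s=sensors.observe(); print(s["t"],s["position"],s["wrist_force"],s["gripper_force"],s["opening"])
```

```text
hook ends z 83 [0.2752 0.2821 0.2869]
before 70 [0.1758 0.1829 0.1874]
9.5833 [0.52910726 0.01678427 0.29249024] [ 6.04420407  0.62938003 -2.96601865] 55.548262149095535 0.03326566324454618
```

View pics/s6.png

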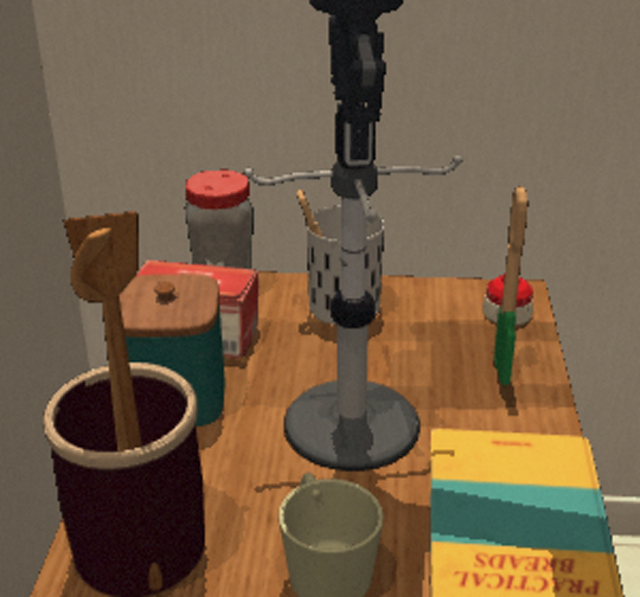

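The crop shows the stem drawn up: hooks at (355,175), about 99 mm higher than at the start, with the gripper still on the grip. The spatula is in the upright caddy at (340,260) and the mug, canister and jar are where they were. Handing in.

```bash
python3 -c "
from h import *
print(close_job())"
```

```text
the job is handed in; nothing more can be done
None
```

The spatula stands in the caddy and the stem is drawn up about 99 mm to its second stop, with the gripper still holding the grip and the button squeezed in. The job is handed in, but the hand-in call gave no verdict.

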